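# Lay the breakfast place: lidded mug stack and cutlery in order of use

### The arm

A 6-joint arm with a two-finger parallel gripper is mounted at the origin on the work surface. World frame = base frame: x ahead of the robot, y to its left, z up, the work surface at z = 0. Lengths are in mm, angles in rad, forces in N, time in s.
With the tool pointing down it reaches from about 275 to 750 mm from the base axis. Payload 10.2 kg.
Tool frame: the origin (TCP) lies between the finger pads; the fingertips stand 17 mm ahead of it and the grasp point (between the pads) lies 2 mm behind it (tips_ahead is the distance from the TCP to the fingertips, in mm); z points along the fingers, y is the line along which they close (so a half turn about z gives the same grasp; the last joint's range is limited). The gripper opens to 85 mm and grips with 20 to 120 N. Pads are 22 mm wide; open, the fingers measure 114 mm over their backs; the gripper's body (76 mm by 85 mm) begins 54 mm behind the grasp point. The pads swing forward as they close: fully open they stand 13 mm farther back than shut.
Start: joints at [1.056, 0.313, 1.498, -0, 1.331, -0.223], TCP at [151.043, 502.809, 226.994] pointing down, gripper open.
Joint ranges: [-2.94, 2.94], [-0.97, 2.17], [0.19, 2.56], [-1.23, 4.37], [0.02, 3.11], [-2.88, 2.88]. Speed limits (rad/s): [2.39, 2.39, 3.01, 3.14, 3.14, 3.14].

### API

Orientations are given as a unit quaternion [w, x, y, z].
In Python, from rig import sense, capture, finish_job, boxes_of, tips_ahead gives the robot as it stands.
- The arm moves only by the tool drive_tool, never from a script. Its argument "commands" is text: rows parted by semicolons, each of 7 numbers parted by spaces: the shift along the world's x, y, z in units of 0.1 m (1.0 is 0.1 m), then the turn, a rotation vector about the world's x, y, z in units of pi/4 rad (1.0 is pi/4 rad), then the opening in per cent of the stroke, from 0 (shut) to 100 (fully open). A call has 1 to 20 rows; each row shifts and turns the commanded pose from where the row before left it; what a row does not reach is not made up. A row lasts 1/12 s, in which the tool goes at most 41.7 mm and 7.16 degrees, less where a joint would pass 70% of its speed; a pose out of reach is approached as far as the arm can. A call with a number of a shift or a turn outside -1 to 1 is refused whole. A call with a gripper value outside its range is refused whole. The fingers move at their own pace and stop on an object; "force" is the grip in N (left out, the last holds). Time passes only in rows, so rows that do not move let the fingers close. It gives the time, the measured TCP pose, the force, the opening and the grip force at its end, in the units of the state.
- sense(): the state, without advancing time (a new reading comes with each control period).
- capture(name): name is "scene" or "top"; returns a dict with "pixels" (420x560x3 uint8, blue, green, red), "fov_y" (degrees; the focal length in pixels is half the picture's height over the tangent of half this angle, whatever the lens; pixels are square), "cx", "cy" (the principal point, pixels), "position" and "attitude" of the camera in the world. Camera axes: x right, y down, z forward; pixel columns grow to the right and rows downward; lengths in mm; the calibration is good to about 2 mm. A picture is of the moment at which its call begins. There is no depth.
- finish_job(): hands the job in; it is judged then, once.
Trained networks look in a picture, given as the dict that the camera call returned (one of the last four; its "shot" number tells which), for a name from the list of things; names that differ only in an ending like _2 or _b are one class to them, and where a whole thing is asked for, a point or a joint stands for the part that bears it (a point fixed in the world has none). Each returns a list of dicts, best first, with "confidence" (0 to 1); they miss things now and then, are a little off and sometimes report something else, mostly with a low value. They report only what shows in the picture. A call takes as long as a camera call. They do not tell look-alikes from the thing itself.
- boxes_of(picture, name): "position" ([column, row] in pixels, amid what is visible of it).
The state is a dict: "time_s": time; "joints": joint angles; "dq": joint speeds; "tau": joint torques, N m; "eef_pos": TCP position; "ee_rot": TCP orientation; "force": force on the tool from outside, world axes, zero at the start; "wrist_torque": the same for the moment, N m; "grip_width": opening from 0.0 (shut) to 1.0 (fully open); "grip_force": force on a finger pad.
Only numpy, scipy, OpenCV 4.12 (cv2) and the standard library are available. Lean on these libraries where they do the work, as an engineer would, in place of code of your own. Each camera call takes 0.05 s, during which the arm holds its last target. There are 200 camera calls.

### The job

Build the tea stack in the middle of the cream plate: first the cork coaster, then the steel mug upright and centred on it, then the green lid seated on the mug. After that lay the cutlery in order of use along the bamboo tray: first the yellow butter spreader in the empty lane at the red end, then the blue spoon in the middle lane, each lying along the middle of its lane, next to the chopsticks already in the last one. Set things down without dropping or tipping them, let go of everything, and leave the chopsticks, salt shaker and jam jar where they are.

Things in the scene. Friction and masses are not known exactly. Their poses are not given: they have to be found in the camera images.
- plate: Cream round ceramic plate, 150 mm across, that does not slide. Origin at the centre of its underside, z up; the flat inner floor is 5 mm above the origin and about 104 mm across, from where the rim slopes up to 12 mm. The plate lies left or right of the middle; plate and tray may change sides.
- tray: Bamboo cutlery tray, fixed, 150 mm along its x (along the lanes) by 172 mm along its y, z up. Origin at the centre of its underside; the floor is 8 mm above it. Low ridges 4 mm high (tops at 12 mm) part three lanes that run along x, 50 mm wide and open at both ends, with centre lines at y = +54 mm (first lane, beside the red ridge and red stripe), y = 0 (middle lane) and y = -54 mm (last lane, where the chopsticks lie). Yaw within 15 degrees of the world axes.
- coaster_mid (a point): Centre of the square cork coaster, 60 x 60 mm, 12 mm thick with a darker square on top; the point is 6 mm above its underside. Axes x and y run parallel to its sides, z up. Lies flat on the ledge.
- mug_mid (a point): Centre of the stainless steel mug, half-way up: on its axis, 32.5 mm above its underside. Straight open cylinder, 58 mm outside diameter, 50 mm inside, 65 mm tall, about 0.14 kg, standing upright. A wire handle sticks out along its own -x to 54 mm from the axis, between 12 and 56 mm height; so pinch it across its own y. At the start the handle points roughly towards the robot (within 26 degrees).
- lid_mid (a point): Centre of the green lid for the mug, 28 mm tall in all; the point is 14 mm above its underside. From below: black plug 40 mm diameter, 6 mm high (goes loosely into the mug's mouth); green disc 62 mm diameter, from 6 to 11 mm (rests on the mug's rim); white knob 18 mm diameter, from 11 to 28 mm, to grip. It lies upright on its plug, z up.
- spreader_mid (a point): Middle of the butter spreader, 130 mm long along its x, 6 mm above its underside. Yellow handle 14 mm wide, 12 mm high, from x = -65 to +12 mm; steel blade 18 mm wide, 4 mm thick, from there to x = +65 mm. Lies flat, blade first roughly to the robot's left. Grip the handle at this point. Either end may point either way in the tray.
- spoon_mid (a point): Middle of the teaspoon, 130 mm long along its x, 6 mm above its underside. Blue handle 12 mm wide and high, from x = -65 to +20 mm; then a steel neck and a round bowl 30 mm wide, 8 mm high, to x = +65 mm. Lies flat, bowl roughly to the robot's left. Grip the handle at this point. Either end may point either way in the tray.
- shaker_mid (a point): Centre of the glass salt shaker with steel cap, 38 mm diameter, 60 mm tall, loose; the point is 30 mm above its underside. To be left alone.
- jar_mid (a point): Centre of the amber jam jar with brass cap, 46 mm diameter, 60 mm tall, loose; the point is 30 mm above its underside. To be left alone.
- chopsticks_mid (a point): Middle of a pair of dark red chopsticks held together by a paper band, 140 mm long along its x, 16 mm wide, 7 mm high, loose, lying in the tray's last lane; the point is 3.5 mm above its underside. To be left alone.
Things that resemble listed ones, but are neither listed nor needed, are in the scene too. What is meant by the tray is not turquoise, and is the larger of those in its own colour.

How it is judged (in metres and radians):
On the way, in this order (a step that is already met when the one before it is completed fails the run):
1. the coaster lies flat in the middle of the plate, released (horizontal distance between coaster_mid and plate below 0.012 m and z of coaster_mid in the frame of plate between 0.008 and 0.014 m and angle between coaster's own z axis and vertical below 0.08 rad and contact force between the fingers and coaster below 0.05 N), for 0.2 s.
2. the mug stands upright on the coaster on the plate, released (horizontal distance between coaster_mid and plate below 0.012 m and z of coaster_mid in the frame of plate between 0.008 and 0.014 m and angle between each of coaster, mug's own z axis and vertical below 0.08 rad and horizontal distance between mug_mid and coaster_mid below 0.01 m and z of mug_mid in the frame of coaster_mid between 0.0355 and 0.0415 m and contact force between the fingers and mug below 0.05 N), for 0.2 s.
3. the lid is seated on the mug in the stack, released (horizontal distance between coaster_mid and plate below 0.012 m and z of coaster_mid in the frame of plate between 0.008 and 0.014 m and angle between each of coaster, mug, lid's own z axis and vertical below 0.08 rad and horizontal distance between mug_mid and coaster_mid below 0.01 m and z of mug_mid in the frame of coaster_mid between 0.0355 and 0.0415 m and horizontal distance between lid_mid and mug_mid below 0.008 m and z of lid_mid in the frame of mug_mid between 0.0375 and 0.0435 m and contact force between the fingers and lid below 0.05 N), for 0.2 s.
4. the spreader lies in the first lane, at the red end, released (y of spreader_mid in the frame of tray between 0.042 and 0.066 m and x of spreader_mid in the frame of tray between -0.015 and 0.015 m and z of spreader_mid in the frame of tray between 0.011 and 0.017 m and angle between the x axis of spreader and the x axis of tray, either way round below 0.26 rad and contact force between the fingers and spreader below 0.05 N), for 0.2 s.
5. the spoon lies in the middle lane, released (y of spreader_mid in the frame of tray between 0.042 and 0.066 m and x of spreader_mid in the frame of tray between -0.015 and 0.015 m and z of spreader_mid in the frame of tray between 0.011 and 0.017 m and angle between the x axis of each of spreader, spoon and the x axis of tray, either way round below 0.26 rad and y of spoon_mid in the frame of tray between -0.012 and 0.012 m and x of spoon_mid in the frame of tray between -0.015 and 0.015 m and z of spoon_mid in the frame of tray between 0.011 and 0.017 m and contact force between the fingers and spoon below 0.05 N), for 0.2 s.
At the end, for the whole second after the job is handed in: Coaster flat on the plate within 12 mm of its centre; mug upright on the coaster (10 mm); lid level on the mug (8 mm); spreader in the red-end lane and spoon in the middle lane, within 12 mm of the centre line, 15 mm of its middle, 15 degrees; all released and at rest (all of step 3 and all of step 5 and contact force between the fingers and coaster below 0.05 N and contact force between the fingers and mug below 0.05 N and contact force between the fingers and spreader below 0.05 N and linear speed of each of coaster, mug, lid, spreader, spoon below 0.02 m/s); the robot touches nothing.
It fails at once if the salt shaker, the jam jar or the pair of chopsticks is shifted by more than 25 mm (distance of any of shaker_mid, jar_mid, chopsticks_mid from where it was at the start of the episode above 0.025 m).
It fails at once if the mug is tipped by more than 40 degrees (angle between mug's own z axis and vertical above 0.7 rad).
It fails at once if one of the five things is dropped (falls free faster than 0.7 m/s) instead of set down ((linear speed of coaster above 0.7 m/s and contact force between the fingers and coaster below 0.05 N) or (linear speed of mug above 0.7 m/s and contact force between the fingers and mug below 0.05 N) or (linear speed of lid above 0.7 m/s and contact force between the fingers and lid below 0.05 N) or (linear speed of spreader above 0.7 m/s and contact force between the fingers and spreader below 0.05 N) or (linear speed of spoon above 0.7 m/s and contact force between the fingers and spoon below 0.05 N)).
It also fails if it takes over 136 s, if anything falls off the work surface, if the arm or the gripper's body presses on something with over 40 N, if the wrist force passes 120 N, or if a joint passes its speed limit or range.

## Working session

There is one attempt and no reset: what is moved stays moved. The work goes in short steps, Python scripts to look and compute and a tool call to move; the robot and the scene stay as the last step left them, time stands still between calls to the robot, and variables do not carry over. Pictures are saved under pics/ and viewed, at most 14 in all, crops included, and the job is handed in when it is done.

Besides the shell and the picture viewer there is one more tool, called in YAML: its name, and indented under it one key for each argument. drive_tool: Moves the arm, as the interface text tells. Shifts and turns lie within -1 to 1; 1 stands for 0.1 m of shift or pi/4 rad of turn. Its arguments: {"type":"object","properties":{"commands":{"type":"string"},"force":{"type":"number"}},"required":["commands"]}

```bash
mkdir -p pics
cat > h.py <<'E'
import numpy as np, cv2, sys
from scipy.spatial.transform import Rotation as R
from rig import *
def rot(p):
    a=np.array(p["attitude"],float)
    return a if a.shape==(3,3) else R.from_quat(a,scalar_first=True).as_matrix()
def f_(p): return p["pixels"].shape[0]/2/np.tan(np.radians(p["fov_y"])/2)
def w(p,uv,z):
    d=rot(p)@np.array([(uv[0]-p["cx"])/f_(p),(uv[1]-p["cy"])/f_(p),1]); c=np.array(p["position"])
    return c+d*(z-c[2])/d[2]
def px(p,X):
    v=rot(p).T@(np.array(X,float)-np.array(p["position"])); return np.array([p["cx"],p["cy"]])+f_(p)*v[:2]/v[2]
def save(p,n,crop=None,k=1):
    im=p["pixels"]
    if crop: im=im[crop[1]:crop[3],crop[0]:crop[2]]
    cv2.imwrite("pics/"+n+".png",cv2.resize(im,None,fx=k,fy=k,interpolation=cv2.INTER_CUBIC))
E
python3 - <<'E'
from h import *
Z=dict(plate=5,tray=8,coaster_mid=12,mug_mid=32,lid_mid=14,spreader_mid=10,spoon_mid=10,shaker_mid=30,jar_mid=30,chopsticks_mid=12)
for c in("top","scene"):
    p=capture(c); save(p,c)
    print(c,{k:np.round(v,3) if not isinstance(v,dict) else v for k,v in p.items() if k!="pixels"})
    for n,z in Z.items():
        print(n,[(np.round(b["position"]).tolist(),round(b["confidence"],2),np.round(w(p,b["position"],z)[:2]).tolist()) for b in boxes_of(p,n)])
print(sense())
E
```

```text
top {'fov_y': np.float64(50.106), 'cx': np.float64(276.059), 'cy': np.float64(204.214), 'position': array([ 410.168,   13.218, 1259.003]), 'attitude': array([-0.026,  0.717, -0.696,  0.041]), 'shot': np.int64(1)}
plate [([353.0, 186.0], 0.7, [586.0, -227.0])]
tray [([188.0, 103.0], 0.96, [809.0, 249.0]), ([154.0, 310.0], 0.93, [228.0, 311.0]), ([178.0, 172.0], 0.74, [611.0, 267.0])]
coaster_mid [([273.0, 190.0], 0.78, [568.0, -1.0])]
mug_mid [([203.0, 249.0], 0.8, [398.0, 182.0])]
lid_mid [([264.0, 239.0], 0.77, [431.0, 20.0])]
spreader_mid [([274.0, 148.0], 0.54, [687.0, 0.0])]
spoon_mid [([144.0, 242.0], 0.53, [411.0, 350.0])]
shaker_mid [([334.0, 248.0], 0.72, [410.0, -172.0])]
jar_mid [([391.0, 248.0], 0.68, [417.0, -330.0]), ([332.0, 248.0], 0.34, [410.0, -168.0])]
chopsticks_mid [([197.0, 175.0], 0.72, [603.0, 213.0]), ([142.0, 246.0], 0.48, [401.0, 352.0])]
scene {'fov_y': np.float64(45.269), 'cx': np.float64(271.508), 'cy': np.float64(205.978), 'position': array([1153.862,  442.385,  894.403]), 'attitude': array([-0.163,  0.428,  0.83 , -0.318]), 'shot': np.int64(2)}
plate [(
[... 791 characters left out ...]
 'joints': array([ 1.05561236e+00,  3.12914640e-01,  1.49772892e+00, -2.46613671e-05,
        1.33103348e+00, -2.23404762e-01]), 'dq': array([ 3.41240049e-04, -2.17447341e-04, -5.34183945e-04,  1.67912182e-05,
        5.42630266e-04,  1.32420277e-03]), 'tau': array([ 1.45266207e-03, -4.12169051e+01, -2.59902781e+01, -1.41536798e-04,
        4.94618835e-04,  7.80988756e-06]), 'eef_pos': array([151.0324756 , 502.79095105, 226.97578357]), 'ee_rot': array([-4.05926273e-06,  1.45369739e-01,  9.89377399e-01, -4.36711547e-05]), 'force': array([ 0.44385654, -0.38729121, -0.24404467]), 'wrist_torque': array([-0.00284971, -0.00389033,  0.007087  ]), 'grip_force': 0.0, 'grip_width': 0.9972333873154237}
```

View pics/top.png

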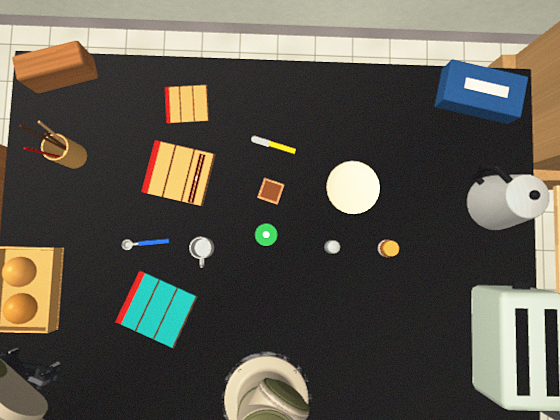

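View pics/scene.png

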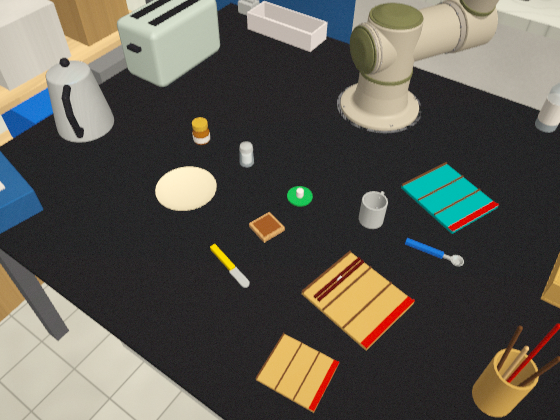

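Candidates for the tray: turquoise (154,310) is excluded. The small bamboo one is at (188,103), and the large bamboo one with chopsticks is at (178,172). The large one fits, being the larger of its colour and holding the chopsticks. I'll confirm in a crop and measure by colour.

Run:
```python
from h import *
T=capture("top");S=capture("scene")
save(T,"crop",(110,80,410,280),2.6)
rng=dict(green=((45,120,60),(75,255,255)),yellow=((24,150,120),(34,255,255)),blue=((100,150,100),(120,255,255)),cork=((5,60,60),(20,255,255)),plate=((15,20,150),(40,110,255)),mug=((0,0,90),(180,45,255)))
roi=dict(green=[(240,210,290,260),(270,170,330,220)],yellow=[(240,125,310,165),(200,235,260,295)],blue=[(110,225,180,260),(395,230,475,275)],cork=[(250,170,295,210),(240,205,295,250)],plate=[(315,150,390,225),(145,155,225,220)],mug=[(180,230,222,275),(350,180,395,235)])
for n in rng:
    m=[]
    for i,p in enumerate((T,S)):
        x0,y0,x1,y1=roi[n][i]
        hsv=cv2.cvtColor(p["pixels"][y0:y1,x0:x1],cv2.COLOR_BGR2HSV)
        k=cv2.inRange(hsv,*map(np.array,rng[n]))
        nn,l,st,ce=cv2.connectedComponentsWithStats(k); j=1+np.argmax(st[1:,4])
        c=max(cv2.findContours((l==j).astype(np.uint8),0,2)[0],key=cv2.contourArea)
        r=cv2.minAreaRect(c)
        m.append((ce[j]+[x0,y0],r,st[j,4]))
        for z in (6,12):
            bx=[np.round(w(p,b+[x0,y0],z)[:2],0).tolist() for b in cv2.boxPoints(r)]
            if z==12: print(n,"TS"[i],"area",st[j,4],"cen z0,12,30",[np.round(w(p,ce[j]+[x0,y0],zz)[:2]).tolist() for zz in(0,12,30)],"box12",bx)
    # triangulate
    A=[];B=[]
    for (c,_,_),p in zip(m,(T,S)):
        d=w(p,c,0)-np.array(p["position"]);d/=np.linalg.norm(d);P=np.eye(3)-np.outer(d,d);A.append(P);B.append(P@np.array(p["position"]))
    X=np.linalg.solve(sum(A),sum(B)); print("  tri",X.round(1),"res",[np.round(px(p,X)-c[0],1).tolist() for p,c in zip((T,S),m)])
```

```text
green T area 377 cen z0,12,30 [[444.0, 15.0], [444.0, 15.0], [443.0, 15.0]] box12 [[473.0, 45.0], [475.0, -16.0], [415.0, -17.0], [413.0, 43.0]]
green S area 364 cen z0,12,30 [[438.0, 13.0], [448.0, 19.0], [462.0, 28.0]] box12 [[436.0, -25.0], [401.0, 25.0], [456.0, 60.0], [490.0, 12.0]]
  tri [443.3  15.4   5.7] res [[-0.3, 0.2], [-0.4, -0.0]]
yellow T area 114 cen z0,12,30 [[693.0, -23.0], [690.0, -23.0], [686.0, -22.0]] box12 [[695.0, 14.0], [709.0, 10.0], [688.0, -61.0], [674.0, -57.0]]
yellow S area 236 cen z0,12,30 [[687.0, -26.0], [693.0, -20.0], [702.0, -11.0]] box12 [[690.0, -60.0], [673.0, -59.0], [695.0, 19.0], [712.0, 17.0]]
  tri [691.  -22.5   8. ] res [[-0.1, 0.1], [-0.2, -0.0]]
blue T area 152 cen z0,12,30 [[413.0, 327.0], [413.0, 324.0], [413.0, 319.0]] box12 [[415.0, 366.0], [425.0, 284.0], [412.0, 282.0], [402.0, 364.0]]
blue S area 310 cen z0,12,30 [[408.0, 324.0], [418.0, 326.0], [433.0, 328.0]] box12 [[434.0, 286.0], [412.0, 282.0], [402.0, 365.0], [424.0, 368.0]]
  tri [413.4 325.2   6.1] res [[-0.0, 0.0], [-0.0, -0.0]]
cork T area 511 cen z0,12,30 [[567.0, 5.0
[... 323 characters left out ...]
0,12,30 [[584.0, -226.0], [583.0, -223.0], [580.0, -220.0]] box12 [[654.0, -149.0], [660.0, -299.0], [512.0, -300.0], [507.0, -151.0]]
plate S area 2138 cen z0,12,30 [[577.0, -231.0], [585.0, -222.0], [597.0, -208.0]] box12 [[620.0, -311.0], [470.0, -267.0], [550.0, -135.0], [687.0, -182.0]]
  tri [ 583. -224.    9.] res [[0.0, -0.0], [0.0, 0.0]]
mug T area 483 cen z0,12,30 [[399.0, 193.0], [399.0, 192.0], [399.0, 189.0]] box12 [[382.0, 244.0], [446.0, 204.0], [410.0, 147.0], [346.0, 188.0]]
mug S area 895 cen z0,12,30 [[372.0, 178.0], [383.0, 181.0], [398.0, 187.0]] box12 [[449.0, 174.0], [331.0, 130.0], [311.0, 189.0], [429.0, 228.0]]
  tri [399.3 188.   31.6] res [[0.3, -0.1], [0.4, 0.0]]
```

View pics/crop.png

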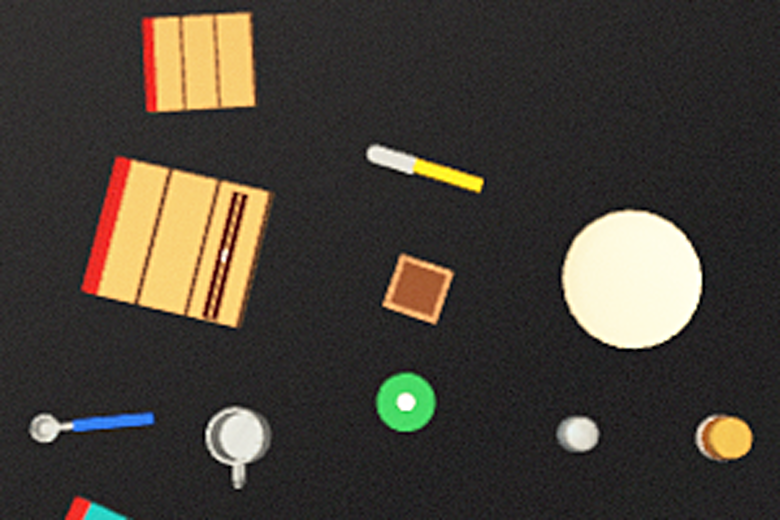

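The crop shows the large bamboo tray at crop (178,240), with a red stripe at its left edge and the chopsticks in its right lane. The smaller one at (200,62) is the decoy. Next I'll get the tray pose and the mug axis and handle.

Run:
```python
from h import *
from scipy.optimize import least_squares
print("tips",tips_ahead() if callable(tips_ahead) else tips_ahead)
T=capture("top");S=capture("scene")
def msk(p,roi,lo,hi,red=False):
    x0,y0,x1,y1=roi; h=cv2.cvtColor(p["pixels"],cv2.COLOR_BGR2HSV); k=cv2.inRange(h,np.array(lo),np.array(hi))
    m=np.zeros_like(k); m[y0:y1,x0:x1]=k[y0:y1,x0:x1]; return m
m=msk(T,(135,130,222,215),(0,60,60),(30,255,255))|msk(T,(135,130,222,215),(170,60,60),(180,255,255))
c=cv2.convexHull(np.vstack([q for q in cv2.findContours(m,0,2)[0] if cv2.contourArea(q)>8]))
W=np.array([w(T,q[0],12)[:2] for q in c],np.float32); r=cv2.minAreaRect(W); print("tray",r,cv2.boxPoints(r).round().tolist())
m=msk(S,(295,245,420,352),(0,60,60),(30,255,255))|msk(S,(295,245,420,352),(170,60,60),(180,255,255))
c=cv2.convexHull(np.vstack([q for q in cv2.findContours(m,0,2)[0] if cv2.contourArea(q)>8]))
W=np.array([w(S,q[0],10)[:2] for q in c],np.float32); r=cv2.minAreaRect(W); print("trayS",r)
# spreader blade+handle, spoon, axis from top
for n,roi in(("spread",(245,130,305,160)),("spoon",(115,232,175,255))):
    m=msk(T,roi,(0,0,75),(180,255,255)); ys,xs=np.nonzero(m); 
    W=np.array([w(T,(x,y),6)[:2] for x,y in zip(xs,ys)],np.float32); r=cv2.minAreaRect(W); print(n,r, W.mean(0))
# mug: project cylinder+handle silhouette, fit IoU
m=[msk(T,(180,228,225,275),(0,0,70),(180,90,255)),msk(S,(345,180,397,238),(0,0,70),(180,90,255))]
a=np.linspace(0,2*np.pi,40)
def pred(v,p):
    x,y,t=v; o=[]
    cyl=[(x+29*np.cos(q),y+29*np.sin(q),z) for q in a for z in(0,65)]
    d=np.array([-np.cos(t),-np.sin(t)]); n=np.array([-d[1],d[0]])
    han=[(*(np.array([x,y])+d*s+n*b),z) for s in(25,54) for b in(-3,3) for z in(12,56)]
    k=np.zeros(m[0].shape,np.uint8)
    for s in(cyl,han): cv2.fillConvexPoly(k,cv2.convexHull(np.round(np.array([px(p,q) for q in s])*16).astype(np.int32)),255,shift=4)
    return k
from scipy.optimize import minimize
def cost(v): return sum(np.count_nonzero((cv2.GaussianBlur(pred(v,p),(0,0),.1)>127)!=(k>0))/np.count_nonzero(k) for p,k in zip((T,S),m))
b=min(((cost((x,y,t)),x,y,t) for x in range(390,415,4) for y in range(176,200,4) for t in np.radians(range(-28,29,8))))
r=minimize(cost,b[1:],method="Nelder-Mead",options=dict(initial_simplex=[b[1:],(b[1]+4,b[2],b[3]),(b[1],b[2]+4,b[3]),(b[1],b[2],b[3]+.15)]))
print(b,r.x,r.fun,"deg",np.degrees(r.x[2]))
```

```text
tips 17.0
tray ((608.4232177734375, 265.2303771972656), (177.54774475097656, 153.89183044433594), 78.49935150146484) [[515.0, 194.0], [666.0, 163.0], [702.0, 337.0], [551.0, 368.0]]
trayS ((656.9641723632812, 255.9683380126953), (177.30853271484375, 255.19886779785156), 78.41985321044922)
spread ((697.5984497070312, 2.2825775146484375), (131.93272399902344, 21.89113426208496), 73.22370910644531) [699.23254     4.6311736]
spoon ((407.8369140625, 346.96966552734375), (27.837366104125977, 131.689453125), 3.135758638381958) [409.9144  354.31277]
(np.float64(0.10565609495589856), 402, 188, np.float64(0.06981317007977318)) [4.02482830e+02 1.88045419e+02 5.05622970e-02] 0.08782602329106945 deg 2.8970062206890623
```

drive_tool:
  commands: "0.4 -0.4 0 0 0 0 100;0.4 -0.4 0 0 0 0 100;0.3 -0.3 0 0 0 0 100"
  force: 30

```text
time_s: 1.55
eef_pos: [239.9, 413.3, 226.9]
ee_rot: [0.0, 0.144, 0.99, 0.0]
force: [0.6, 0.6, 0.3]
grip_width: 1.0
grip_force: 0.0
```

drive_tool:
  commands: "0.25 -0.31 0 0 0 0 100;0.25 -0.31 0 0 0 0 100;0.25 -0.31 0 0 0 0 100;0.25 -0.31 0 0 0 0 100;0.25 -0.31 0 0 0 0 100;0.25 -0.31 0 0 0 0 100;0.25 -0.31 0 0 0 0 100;0.25 -0.31 0 0 0 0 100;0.25 -0.31 0 0 0 0 100;0.25 -0.31 0 0 0 0 100;0.25 -0.31 0 0 0 0 100;0.25 -0.31 0 0 0 0 100;0.26 -0.35 0 0 0 0 100;0 0 -0.4 0 0 0 100;0 0 -0.4 0 0 0 100;0 0 -0.3 0 0 0 100;0 0 0 0 0 0 100;0 0 0 0 0 0 100"

```text
time_s: 3.05
eef_pos: [564.1, 9.0, 116.9]
ee_rot: [-0.001, 0.145, 0.989, 0.0]
force: [0.5, -0.2, 1.2]
grip_width: 0.997
grip_force: 0.0
```

Run:
```python
from h import *
S=capture("scene"); print(sense()["eef_pos"],R.from_quat(sense()["ee_rot"],scalar_first=True).as_matrix()[:,1])
save(S,"c1",(180,110,360,260),4)
```

```text
[565.09387472   8.9160163  118.69288215] [2.87522682e-01 9.57773810e-01 1.88103625e-04]
```

View pics/c1.png

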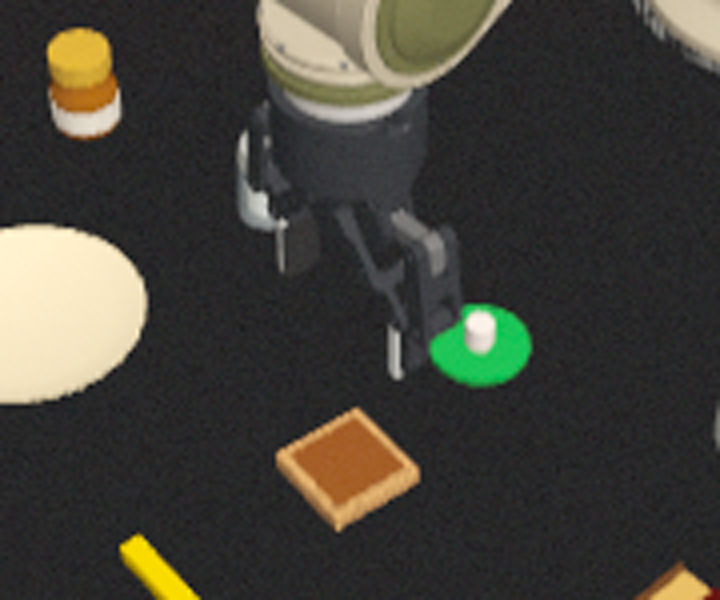

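drive_tool:
  commands: "0.01 -0.03 -0.35 0 0 0 100;0 0 -0.3 0 0 0 100;0 0 -0.2 0 0 0 100;0 0 -0.09 0 0 0 100;0 0 0 0 0 0 100;0 0 0 0 0 0 100"

```text
time_s: 3.6
eef_pos: [566.6, 5.8, 25.1]
ee_rot: [0.002, 0.145, 0.989, -0.0]
force: [0.1, -0.7, 0.1]
grip_width: 1.002
grip_force: 0.0
```

Run:
```python
from h import *
S=capture("scene"); print(sense()["eef_pos"],tips_ahead)
save(S,"c2",(210,170,330,260),6)
```

```text
[566.73057373   5.80463802  25.32091869] 17.0
```

View pics/c2.png

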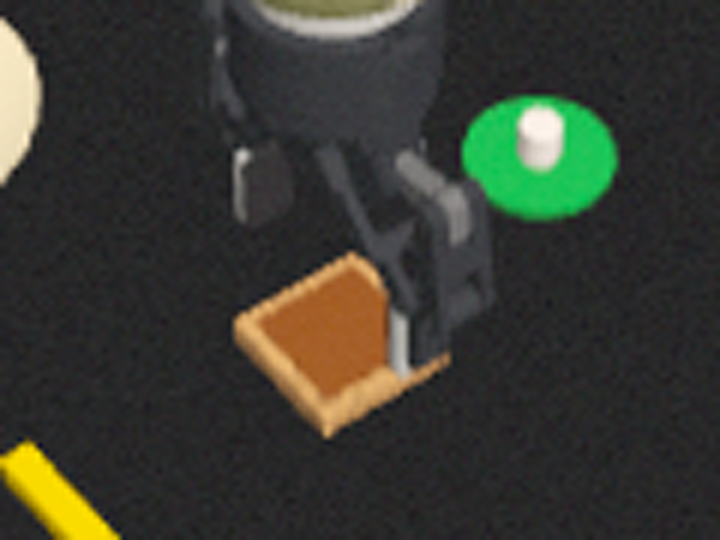

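Run:
```python
from h import *
S=capture("scene")
for z in(5,10,15,20,25): print(z,px(S,(578.7,46,z)).round(1),px(S,(554.6,-35,z)).round(1), px(S,(578.7-10,46+3,z)).round(1))
```

```text
5 [277.2 238.5] [254.7 216. ] [280.9 236.3]
10 [277.2 237.2] [254.6 214.6] [280.9 234.9]
15 [277.3 235.8] [254.6 213.2] [280.9 233.5]
20 [277.3 234.4] [254.5 211.8] [281.  232.1]
25 [277.3 232.9] [254.4 210.4] [281.  230.7]
```

drive_tool:
  commands: "0 0 -0.06 0 0 0 100;0 0 -0.06 0 0 0 100;0 0 0 0 0 0 60;0 0 0 0 0 0 60;0 0 0 0 0 0 60;0 0 0 0 0 0 60;0 0 0 0 0 0 60;0 0 0 0 0 0 60;0 0 0 0 0 0 60;0 0 0 0 0 0 60"
  force: 40

```text
time_s: 4.53
eef_pos: [565.3, 6.0, 11.0]
ee_rot: [0.0, 0.145, 0.989, -0.0]
force: [-0.5, 0.0, -0.2]
grip_width: 0.601
grip_force: 0.0
```

Run:
```python
from h import *
S=capture("scene"); s=sense();print(s["eef_pos"],s["grip_width"],s["grip_force"],s["force"])
save(S,"c3",(210,170,330,260),6)
```

```text
[565.30810209   5.97517662  11.04177143] 0.6009901626048301 0.0 [-0.18013956  0.43938695  0.75856844]
```

View pics/c3.png

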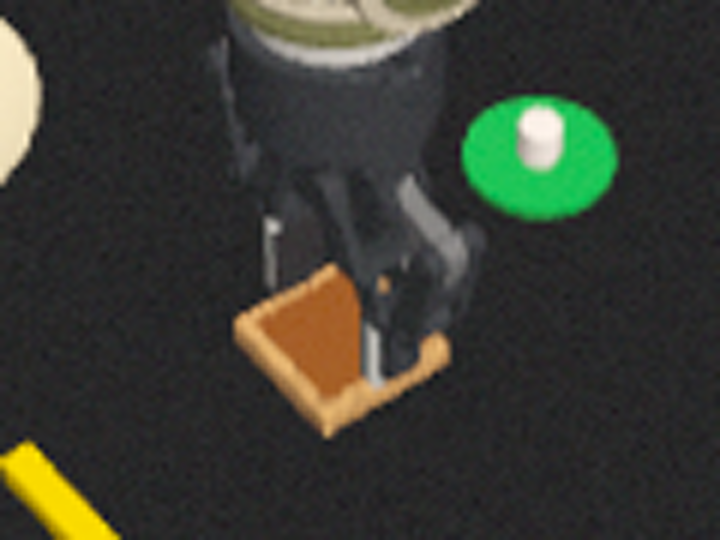

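Run:
```python
from h import *
S=capture("scene")
u=np.array([.2875,.9578])
for o in (25.5,-25.5):
  for z in(0,6,12,18): print(o,z,[px(S,(*(np.array([565.3,6])+u*o+np.array([-u[1],u[0]])*k),z)).round(1).tolist() for k in(-11,0,11)])
```

```text
25.5 0 [[269.3, 237.4], [273.1, 235.1], [276.9, 232.7]]
25.5 6 [[269.3, 235.7], [273.1, 233.4], [277.0, 231.1]]
25.5 12 [[269.3, 234.1], [273.1, 231.7], [277.0, 229.4]]
25.5 18 [[269.2, 232.4], [273.1, 230.0], [277.0, 227.7]]
-25.5 0 [[255.8, 223.7], [259.6, 221.5], [263.4, 219.3]]
-25.5 6 [[255.7, 222.0], [259.6, 219.8], [263.3, 217.6]]
-25.5 12 [[255.7, 220.4], [259.5, 218.1], [263.3, 215.9]]
-25.5 18 [[255.6, 218.7], [259.4, 216.4], [263.3, 214.2]]
```

drive_tool:
  commands: "0 0 0.1 0 0 0 100;0 0 0 0 0 0 100;0 0 0 0 0 0 100;0 0 0 0 0 0 100;0 0 0 0 0 0 100;0 0 0 0 0 0 100"

```text
time_s: 5.13
eef_pos: [565.2, 6.0, 20.8]
ee_rot: [-0.0, 0.145, 0.989, 0.0]
force: [-0.2, -1.3, 0.8]
grip_width: 0.997
grip_force: 0.0
```

drive_tool:
  commands: "0 0 -0.1 0 0 0 100;0 0 -0.06 0 0 0 100;0 0 0 0 0 0 100;0 0 0 0 0 0 100"

```text
time_s: 5.47
eef_pos: [564.8, 6.0, 4.2]
ee_rot: [-0.001, 0.145, 0.989, 0.0]
force: [0.3, -0.2, 0.9]
grip_width: 1.001
grip_force: 0.0
```

Run:
```python
from h import *
S=capture("scene"); s=sense();print(s["eef_pos"],s["grip_width"],s["grip_force"],s["force"])
save(S,"c4",(230,190,300,250),8)
```

```text
[565.15597941   5.97844752   4.67898065] 1.0011083447260316 0.0 [-0.37858747  0.36300274 -0.68685704]
```

View pics/c4.png

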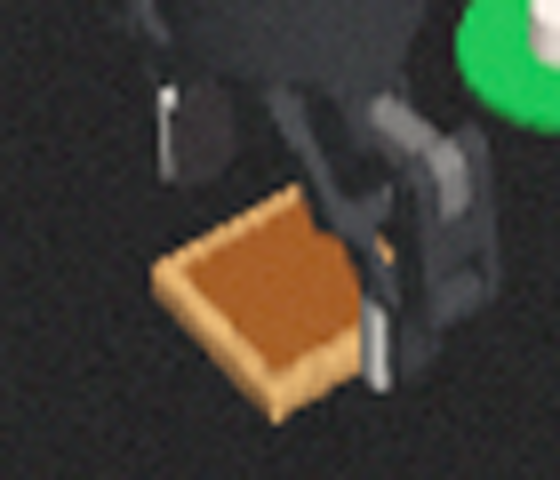

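drive_tool:
  commands: "0 0 0 0 0 0 40;0 0 0 0 0 0 40;0 0 0 0 0 0 40;0 0 0 0 0 0 40;0 0 0 0 0 0 40;0 0 0 0 0 0 40;0 0 0 0 0 0 40;0 0 0 0 0 0 40"
  force: 40

```text
time_s: 6.18
eef_pos: [566.6, 5.7, 6.9]
ee_rot: [0.002, 0.145, 0.989, -0.0]
force: [-1.5, -0.4, 12.9]
grip_width: 0.4
grip_force: 6.3
```

Run:
```python
from h import *
S=capture("scene"); s=sense();print(s["eef_pos"],s["grip_width"],s["grip_force"],s["force"])
T=capture("top")
a=cv2.resize(S["pixels"][190:250,230:300],None,fx=8,fy=8,interpolation=2);b=cv2.resize(T["pixels"][160:220,250:290],None,fx=8,fy=8,interpolation=2)
cv2.imwrite("pics/c5.png",np.hstack([a[:480,:480],b[:480]]))
```

```text
[566.61101016   5.65787102   6.88802437] 0.40578822152978045 6.339505013893358 [-1.38883791 -0.97319913 12.76182156]
```

View pics/c5.png

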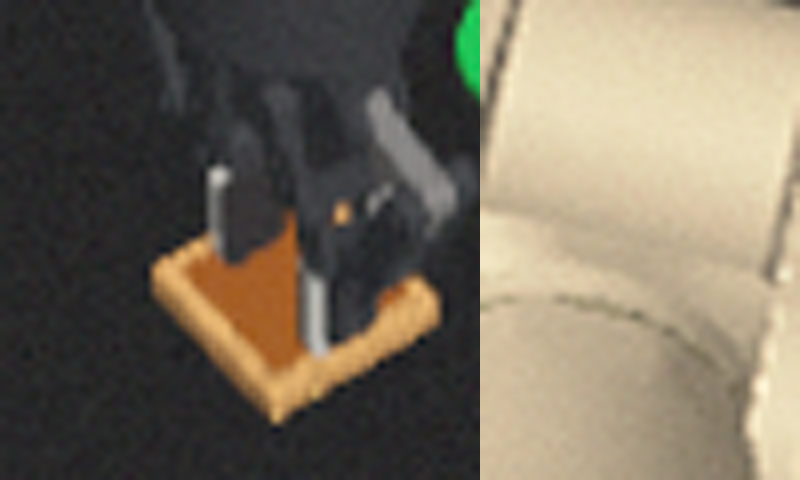

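drive_tool:
  commands: "0 0 0.2 0 0 0 100;0 0 0 0 0 0 100;0 0 0 0 0 0 100;0 0 0 0 0 0 100;0 0 0 0 0 0 100;0 0 0 0 0 0 100;0 0 0 0 0 0 100;0 0 -0.15 0 0 0 100;0 0 -0.05 0 0 0 100;0 0 -0.05 0 0 0 100;0 0 0 0 0 0 100;0 0 0 0 0 0 100"
  force: 40

```text
time_s: 7.28
eef_pos: [565.3, 6.0, -0.0]
ee_rot: [-0.0, 0.145, 0.989, -0.0]
force: [-0.2, 0.3, 0.4]
grip_width: 1.004
grip_force: 0.0
```

drive_tool:
  commands: "0 0 -0.03 0 0 0 100;0 0 0 0 0 0 100;0 0 -0.03 0 0 0 100;0 0 0 0 0 0 100;0 0 0 0 0 0 100"

```text
time_s: 7.7
eef_pos: [565.2, 6.0, -6.1]
ee_rot: [-0.0, 0.145, 0.989, 0.0]
force: [-0.6, -0.4, -0.1]
grip_width: 0.997
grip_force: 0.0
```

drive_tool:
  commands: "0 0 0 0 0 0 50;0 0 0 0 0 0 50;0 0 0 0 0 0 50;0 0 0 0 0 0 50;0 0 0 0 0 0 50;0 0 0 0 0 0 50;0 0 0 0 0 0 50"
  force: 40

```text
time_s: 8.28
eef_pos: [565.5, 5.9, -5.6]
ee_rot: [0.0, 0.145, 0.989, -0.0]
force: [-0.9, 0.5, 6.4]
grip_width: 0.687
grip_force: 43.6
```

drive_tool:
  commands: "0 0 0.1 0 0 0 50;0 0 0.2 0 0 0 50;0 0 0.3 0 0 0 50;0 0 0 0 0 0 50;0.03 -0.35 0 0 0 0 50;0.03 -0.35 0 0 0 0 50;0.03 -0.35 0 0 0 0 50;0.03 -0.35 0 0 0 0 50;0.03 -0.35 0 0 0 0 50;0.03 -0.35 0 0 0 0 50;0 -0.2 0 0 0 0 50;0 0 0 0 0 0 50;0 0 0 0 0 0 50"

```text
time_s: 9.37
eef_pos: [583.0, -224.7, 53.9]
ee_rot: [-0.0, 0.146, 0.989, 0.0]
force: [0.8, -0.5, -0.1]
grip_width: 0.689
grip_force: 43.2
```

```bash
cat >> h.py <<'E'
def blob(p,roi,lo,hi):
    x0,y0,x1,y1=roi
    k=cv2.inRange(cv2.cvtColor(p["pixels"][y0:y1,x0:x1],cv2.COLOR_BGR2HSV),np.array(lo),np.array(hi))
    nn,l,st,ce=cv2.connectedComponentsWithStats(k); j=1+np.argmax(st[1:,4]); return ce[j]+[x0,y0],st[j]
E
python3 - <<'E'
from h import *
S=capture("scene"); s=sense();print(s["eef_pos"],s["grip_width"],s["grip_force"],s["force"])
save(S,"d1",(130,120,270,225),5)
E
```

```text
[ 583.05941091 -223.56748819   53.86556493] 0.685247092004302 43.150665163993835 [-0.0751031   0.66242429 -0.90217469]
```

View pics/d1.png

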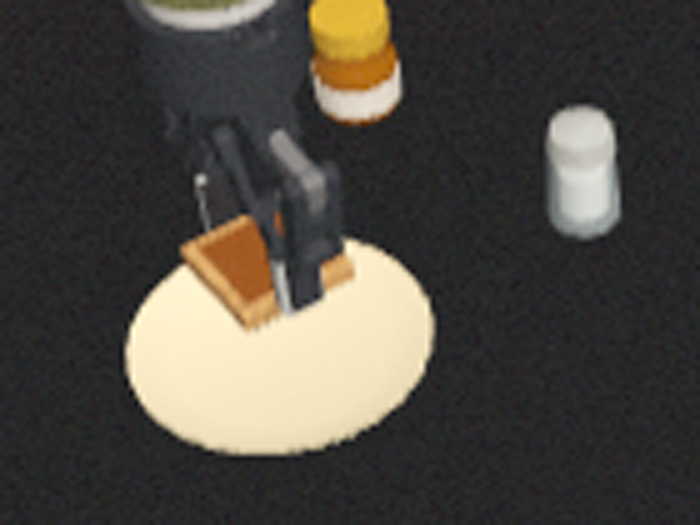

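drive_tool:
  commands: "0 0 -0.2 0 0 0 50;0 0 -0.2 0 0 0 50;0 0 -0.1 0 0 0 50;0 0 -0.03 0 0 0 50;0 0 -0.01 0 0 0 50;0 0 0 0 0 0 50;0 0 0 0 0 0 50"

```text
time_s: 10.0
eef_pos: [583.8, -224.1, 0.9]
ee_rot: [0.001, 0.145, 0.989, -0.0]
force: [-0.1, 0.2, 0.2]
grip_width: 0.689
grip_force: 43.2
```

Not in contact yet; 1 mm more, then release.

drive_tool:
  commands: "0 0 -0.01 0 0 0 50;0 0 -0.01 0 0 0 50;0 0 0 0 0 0 78;0 0 0 0 0 0 85;0 0 0 0 0 0 92;0 0 0 0 0 0 100;0 0 0.05 0 0 0 100;0 0 0.2 0 0 0 100;0 0 0.4 0 0 0 100;0 0 0.4 0 0 0 100;-0.3 0.2 0.2 0 0 0 100;-0.3 0.2 0 0 0 0 100;-0.3 0.2 0 0 0 0 100;-0.3 0.25 0 0 0 0 100;-0.3 0.25 0 0 0 0 100;0 0 0 0 0 0 100"

```text
time_s: 11.33
eef_pos: [427.8, -109.6, 122.2]
ee_rot: [-0.003, 0.145, 0.989, 0.001]
force: [0.1, -0.8, 0.6]
grip_width: 0.997
grip_force: 0.0
```

Run:
```python
from h import *
S=capture("scene");T=capture("top"); s=sense();print(s["eef_pos"],s["grip_width"],s["force"])
for p,r in((T,(320,150,390,225)),(S,(140,150,230,225))):
    c,st=blob(p,r,(0,120,40),(17,255,255)); print(st,[w(p,c,z)[:2].round(1) for z in(11,17)])
cv2.imwrite("pics/d2.png",np.hstack([cv2.resize(T["pixels"][150:225,300:400],None,fx=4,fy=4),cv2.resize(S["pixels"][150:225,140:240],None,fx=4,fy=4)]))
```

```text
[ 433.00198058 -113.57866677  123.75042148] 1.0006617967317164 [ 0.3053696  -0.61301158  0.0165548 ]
[ 19  24  26  26 425] [array([ 584.6, -222.6]), array([ 583.7, -221.5])]
[ 30  27  33  25 443] [array([ 584.7, -221.2]), array([ 588.5, -216.7])]
```

View pics/d2.png

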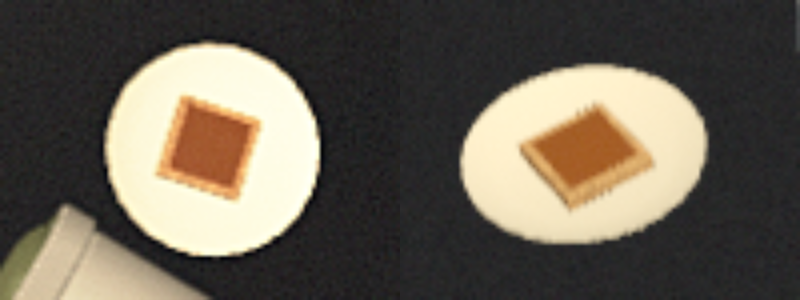

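drive_tool:
  commands: "-0.04 0.3 0 0 0 0.11 100;-0.04 0.3 0 0 0 0.11 100;-0.03 0.3 0 0 0 0.11 100;-0.03 0.3 0 0 0 0.11 100;-0.03 0.3 0 0 0 0 100;-0.03 0.3 0 0 0 0 100;-0.03 0.3 0 0 0 0 100;-0.03 0.3 0 0 0 0 100;-0.03 0.3 0 0 0 0 100;-0.02 0.3 0 0 0 0 100;0 0 0 0 0 0 100;0 0 0 0 0 0 100;0 0 0 0 0 0 100"

```text
time_s: 12.52
eef_pos: [403.1, 185.6, 123.1]
ee_rot: [0.0, -0.027, 1.0, -0.0]
force: [0.1, -0.7, -0.1]
grip_width: 1.001
grip_force: 0.0
```

Run:
```python
from h import *
S=capture("scene");s=sense();y=R.from_quat(s["ee_rot"],scalar_first=True).as_matrix()[:,1];print(s["eef_pos"],np.degrees(np.arctan2(y[1],y[0])))
save(S,"m1",(330,120,430,240),5)
```

```text
[403.05231251 185.28174452 123.06522286] 93.02505997333697
```

View pics/m1.png

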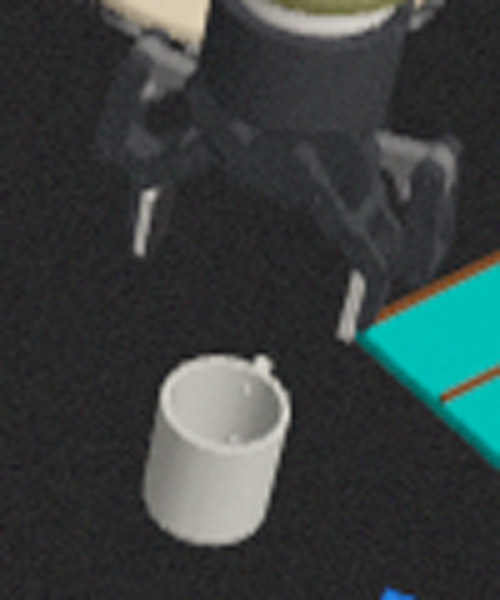

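drive_tool:
  commands: "0 0.03 -0.3 0 0 0 100;0 0 -0.3 0 0 0 100;0 0 -0.2 0 0 0 100;0 0 -0.13 0 0 0 100;0 0 -0.1 0 0 0 100;0 0 0 0 0 0 100;0 0 0 0 0 0 100"

```text
time_s: 13.15
eef_pos: [402.7, 188.2, 20.1]
ee_rot: [-0.0, -0.026, 1.0, -0.0]
force: [0.4, -0.3, -0.1]
grip_width: 1.001
grip_force: 0.0
```

drive_tool:
  commands: "0 0 0 0 0 0 85;0 0 0 0 0 0 80;0 0 0 0 0 0 75;0 0 0 0 0 0 70;0 0 0 0 0 0 60;0 0 0 0 0 0 55;0 0 0 0 0 0 55;0 0 0 0 0 0 55;0 0 0 0 0 0 55"
  force: 30

```text
time_s: 13.9
eef_pos: [402.7, 188.9, 20.8]
ee_rot: [0.001, -0.027, 1.0, -0.0]
force: [-1.3, -2.9, 8.5]
grip_width: 0.682
grip_force: 30.7
```

drive_tool:
  commands: "0 0 0.1 0 0 0 55;0 0 0.2 0 0 0 55;0 0 0.3 0 0 0 55;0.08 -0.16 0 0 0 0 55;0.14 -0.3 0 0 0 0 55;0.14 -0.3 0 0 0 0 55;0.14 -0.3 0 0 0 0 55;0.14 -0.3 0 0 0 0 55;0.14 -0.3 0 0 0 0 55;0.14 -0.3 0 0 0 0 55;0.14 -0.3 0 0 0 0 55;0.14 -0.3 0 0 0 0 55;0.14 -0.3 0 0 0 0 55;0.14 -0.3 0 0 0 0 55;0.14 -0.3 0 0 0 0 55;0.14 -0.3 0 0 0 0 55;0.05 -0.35 0 0 0 0 55;0 0 0 0 0 0 55;0 0 0 0 0 0 55"

```text
time_s: 15.48
eef_pos: [583.0, -223.4, 79.4]
ee_rot: [-0.0, -0.026, 1.0, 0.0]
force: [-0.6, 0.3, -1.2]
grip_width: 0.688
grip_force: 32.9
```

Run:
```python
from h import *
S=capture("scene");s=sense();print(s["eef_pos"],s["grip_width"],s["force"])
u=px(S,s["eef_pos"]).astype(int);print(u)
a=cv2.resize(S["pixels"][100:225,110:270],None,fx=5,fy=5,interpolation=2)[:600,:800]
for off in((0,0),):
    x,y=s["eef_pos"][:2]; b=s["eef_pos"][2]-20.5
    for z in(b,b+65):
        pts=np.array([(px(S,(x+29*np.cos(t),y+29*np.sin(t),z))-[110,100])*5 for t in np.linspace(0,6.28,40)]).astype(int)
        cv2.polylines(a,[pts],True,(0,0,255),1)
cv2.imwrite("pics/m2.png",a)
```

```text
[ 582.89208406 -222.02073632   79.50369764] 0.6806295294894953 [ 0.0903963   0.2085975  -1.95716857]
[182 167]
```

View pics/m2.png

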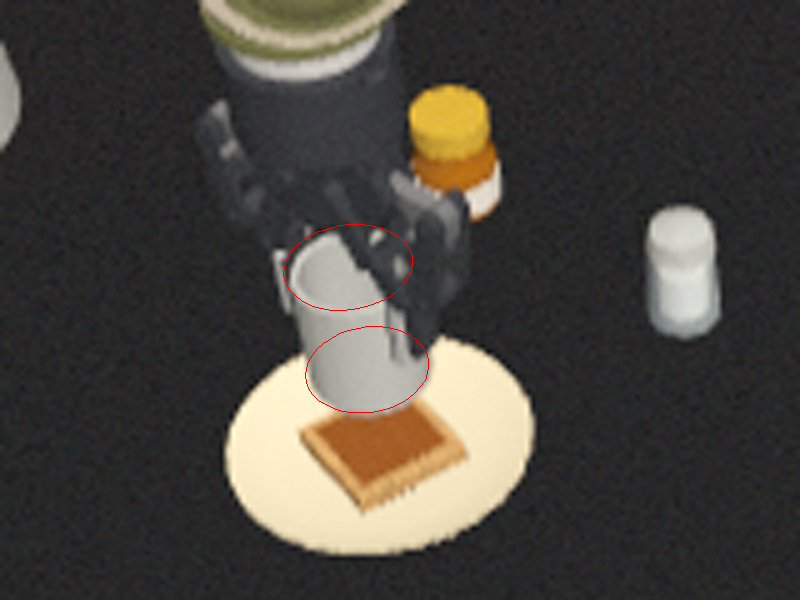

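drive_tool:
  commands: "0 0 -0.2 0 0 0 55;0 0 -0.1 0 0 0 55;0 0 -0.06 0 0 0 55;0 0 -0.03 0 0 0 55;0 0 0 0 0 0 55;0 0 -0.01 0 0 0 55;0 0 0 0 0 0 55;0 0 0 0 0 0 55"

```text
time_s: 16.2
eef_pos: [583.5, -222.1, 40.5]
ee_rot: [0.0, -0.027, 1.0, -0.0]
force: [-0.2, 0.9, -0.8]
grip_width: 0.683
grip_force: 32.9
```

drive_tool:
  commands: "0 0 -0.01 0 0 0 55;0 0 -0.01 0 0 0 55;0 0 0 0 0 0 55;0 0 0 0 0 0 55"

```text
time_s: 16.53
eef_pos: [583.3, -222.0, 38.0]
ee_rot: [0.0, -0.027, 1.0, 0.0]
force: [-0.5, 0.4, -0.4]
grip_width: 0.683
grip_force: 32.9
```

drive_tool:
  commands: "0 0 -0.01 0 0 0 55;0 0 0 0 0 0 55;0 0 0 0 0 0 55"

```text
time_s: 16.78
eef_pos: [583.4, -222.1, 37.9]
ee_rot: [0.0, -0.027, 1.0, -0.0]
force: [-3.1, 2.1, 6.0]
grip_width: 0.678
grip_force: 33.4
```

drive_tool:
  commands: "0 0 0 0 0 0 72;0 0 0 0 0 0 76;0 0 0 0 0 0 82;0 0 0 0 0 0 90;0 0 0 0 0 0 100;0 0 0 0 0 0 100;0 0 0.1 0 0 0 100;0 0 0.3 0 0 0 100;0 0 0.4 0 0 0 100;0 0 0.3 0 0 0 100;-0.2 0.3 0 0 0 0 100;-0.2 0.3 0 0 0 0 100;-0.2 0.3 0 0 0 0 100;-0.2 0.3 0 0 0 0 100;-0.2 0.3 0 0 0 0 100;-0.2 0.3 0 0 0 0 100;-0.2 0.3 0 0 0 0 100;0 0.3 0 0 0 0 100;0 0 0 0 0 0 100;0 0 0 0 0 0 100"

```text
time_s: 18.45
eef_pos: [443.4, 18.9, 147.9]
ee_rot: [0.001, -0.028, 1.0, -0.0]
force: [-0.1, -0.1, -0.5]
grip_width: 0.999
grip_force: 0.0
```

```bash
cat > mug.py <<'E'
from h import *
from scipy.optimize import minimize
def msk(p,roi,lo,hi):
    x0,y0,x1,y1=roi; k=cv2.inRange(cv2.cvtColor(p["pixels"],cv2.COLOR_BGR2HSV),np.array(lo),np.array(hi))
    m=np.zeros_like(k); m[y0:y1,x0:x1]=k[y0:y1,x0:x1]; return m
E
python3 - <<'E'
from mug import *
S=capture("scene");T=capture("top");s=sense();print(s["eef_pos"],s["grip_width"],s["force"])
for n,p in(("T",T),("S",S)):
    print(n,[(b["confidence"],np.round(b["position"],1),w(p,b["position"],49)[:2].round(1)) for b in boxes_of(p,"mug_mid")],[w(p,b["position"],10)[:2].round(1) for b in boxes_of(p,"lid_mid")])
a=cv2.resize(S["pixels"][130:225,130:230],None,fx=4,fy=4,interpolation=2);b=cv2.resize(T["pixels"][130:225,300:400],None,fx=4,fy=4,interpolation=2)
for im,p,o in((a,S,(130,130)),(b,T,(300,130))):
  for z,r,c in((17,29,(583.5,-222)),(82,29,(583.5,-222)),(12,75,(583,-224))):
    pts=np.array([(px(p,(c[0]+r*np.cos(t),c[1]+r*np.sin(t),z))-o)*4 for t in np.linspace(0,6.28,40)]).astype(int); cv2.polylines(im,[pts],True,(0,0,255),1)
cv2.imwrite("pics/m3.png",np.hstack([a,b]))
E
```

```text
[443.66797904  17.4509658  147.45964076] 1.0001675052320367 [ 0.69467006 -0.48213448  0.01140343]
T [(0.86, array([355. , 186.3]), array([ 580. , -224.4]))] []
S [(0.62, array([183.9, 174.5]), array([ 577.1, -227.6]))] [array([439.3,  14.6])]
```

View pics/m3.png

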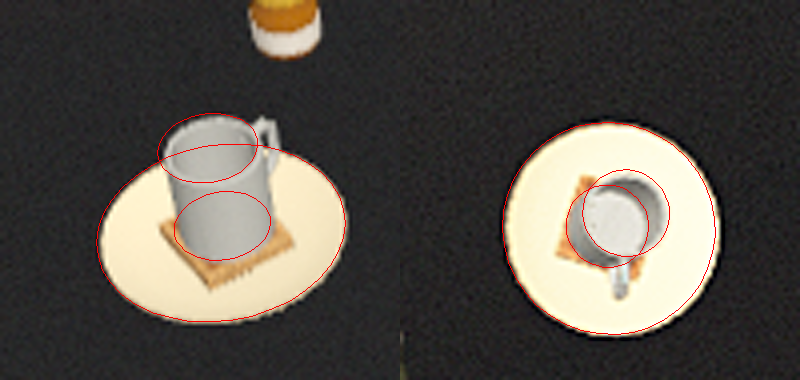

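drive_tool:
  commands: "0 -0.02 -0.35 0 0 0 100;0 0 -0.35 0 0 0 100;0 0 -0.35 0 0 0 80;0 0 -0.2 0 0 0 60;0 0 -0.1 0 0 0 60;0 0 0 0 0 0 50;0 0 0 0 0 0 50;0 0 0 0 0 0 50;0 0 0 0 0 0 50"
  force: 25

```text
time_s: 19.5
eef_pos: [444.0, 15.7, 12.9]
ee_rot: [0.001, -0.027, 1.0, -0.0]
force: [0.0, -0.4, 0.6]
grip_width: 0.495
grip_force: 0.0
```

drive_tool:
  commands: "0 0 0 0 0 0 40;0 0 0 0 0 0 30;0 0 0 0 0 0 20;0 0 0 0 0 0 10;0 0 0 0 0 0 10;0 0 0 0 0 0 10;0 0 0 0 0 0 10"
  force: 25

```text
time_s: 20.08
eef_pos: [443.5, 15.9, 12.5]
ee_rot: [0.0, -0.027, 1.0, -0.0]
force: [-0.8, 0.7, 5.6]
grip_width: 0.194
grip_force: 24.3
```

drive_tool:
  commands: "0 0 0.1 0 0 0 10;0 0 0.2 0 0 0 10;0 0 0.35 0 0 0 10;0 0 0.35 0 0 0 10;0.1 -0.15 0 0 0 0 10;0.18 -0.3 0 0 0 0 10;0.18 -0.3 0 0 0 0 10;0.18 -0.3 0 0 0 0 10;0.18 -0.3 0 0 0 0 10;0.18 -0.3 0 0 0 0 10;0.18 -0.3 0 0 0 0 10;0.18 -0.3 0 0 0 0 10;0.05 -0.12 0 0 0 0 10;0 0 0 0 0 0 10;0 0 0 0 0 0 10;0 0 0 0 0 0 10"

```text
time_s: 21.42
eef_pos: [583.8, -220.0, 111.8]
ee_rot: [-0.0, -0.027, 1.0, 0.0]
force: [-0.0, 0.5, 0.4]
grip_width: 0.195
grip_force: 24.6
```

Run:
```python
from mug import *
S=capture("scene");s=sense();print(s["eef_pos"],s["grip_width"],s["force"])
e=s["eef_pos"]; b=e[2]-12.5
c,st=blob(S,(130,100,240,200),(45,120,40),(80,255,255)); x,y,ww,hh=st[:4]
print("green bbox",x+130,y+100,ww,hh)
P=np.array([px(S,(e[0]+31*np.cos(t),e[1]+31*np.sin(t),b+z)) for t in np.linspace(0,6.28,60) for z in(6,11)]);print("pred",P.min(0),np.ptp(P,axis=0))
```

```text
[ 583.9384217  -219.82697912  112.04800746] 0.19423010282729344 [-0.00900173 -0.43440099  0.54433272]
green bbox 169 151 27 18
pred [167.18005845 149.2707625 ] [27.56198857 20.11799097]
```

drive_tool:
  commands: "0.01 -0.01 -0.1 0 0 0 10;0 0 -0.06 0 0 0 10;0 0 -0.03 0 0 0 10;0 0 0 0 0 0 10;0 0 -0.02 0 0 0 10;0 0 -0.01 0 0 0 10;0 0 0 0 0 0 10;0 0 0 0 0 0 10"

```text
time_s: 22.13
eef_pos: [585.3, -222.1, 90.1]
ee_rot: [0.0, -0.027, 1.0, -0.0]
force: [0.7, 0.3, -0.5]
grip_width: 0.192
grip_force: 24.6
```

drive_tool:
  commands: "0 0 -0.01 0 0 0 10;0 0 0 0 0 0 10;0 0 -0.01 0 0 0 10;0 0 0 0 0 0 10;0 0 0 0 0 0 10"

```text
time_s: 22.55
eef_pos: [585.4, -222.1, 88.5]
ee_rot: [0.0, -0.027, 1.0, -0.0]
force: [-2.0, 1.1, 4.4]
grip_width: 0.192
grip_force: 24.9
```

Contact at the expected height (88.5). Release.

drive_tool:
  commands: "0 0 0 0 0 0 24;0 0 0 0 0 0 30;0 0 0 0 0 0 40;0 0 0 0 0 0 50;0 0 0.05 0 0 0 60;0 0 0.2 0 0 0 60;0 0 0.4 0 0 0 60;0.1 0.3 0 0 0 0.1 60;0.1 0.35 0 0 0 0.1 60;0.1 0.35 0 0 0 0.1 60;0.1 0.35 0 0 0 0.1 60;0.1 0.3 0 0 0 0 60;0.1 0.3 0 0 0 0 60;0 0 0 0 0 0 60;0 0 0 0 0 0 60"

```text
time_s: 23.8
eef_pos: [645.5, -25.6, 153.1]
ee_rot: [0.0, -0.184, 0.983, -0.0]
force: [0.4, -0.4, 0.0]
grip_width: 0.599
grip_force: 0.0
```

Run:
```python
from mug import *
S=capture("scene");T=capture("top");s=sense();e=s["eef_pos"];y=R.from_quat(s["ee_rot"],scalar_first=True).as_matrix()[:,1];print(e,np.degrees(np.arctan2(y[1],y[0])))
for n,p,r in(("T",T,(320,140,395,225)),("S",S,(130,100,240,200))):
  c,st=blob(p,r,(45,100,40),(80,255,255)); k=msk(p,r,(45,100,40),(80,255,255)); ys,xs=np.nonzero(k)
  P=np.array([px(p,(584.5+31*np.cos(t),-221.5+31*np.sin(t),z)) for t in np.linspace(0,6.28,60) for z in(82,87)])
  print(n,xs.min(),xs.max()+1,ys.min(),ys.max()+1,"pred",P.min(0).round(1),P.max(0).round(1),len(xs))
a=cv2.resize(S["pixels"][120:270,130:300],None,fx=2.6,fy=2.6,interpolation=2);b=cv2.resize(T["pixels"][110:260,260:400],None,fx=2.6,fy=2.6,interpolation=2)
cv2.imwrite("pics/l1.png",np.hstack([a,b]))
# spreader re-measure
c,st=blob(S,(200,235,260,295),(24,150,120),(34,255,255));print(w(S,c,6))
c,st=blob(T,(240,125,310,165),(24,150,120),(34,255,255));print(w(T,c,8),st)
```

```text
[645.14821812 -27.69542328 153.1358898 ] 111.05702299685476
T 346 368 172 194 pred [344.7 171.1] [368.4 194.5] 348
S 169 195 157 177 pred [168.1 156.6] [195.2 176.7] 316
[689.69524061 -22.96949265   6.        ]Traceback (most recent call last):
  File "<stdin>", line 11, in <module>
  File "h.py", line 20, in blob
    nn,l,st,ce=cv2.connectedComponentsWithStats(k); j=1+np.argmax(st[1:,4]); return ce[j]+[x0,y0],st[j]
                                                        ~~~~~~~~~^^^^^^^^^^
    return _wrapfunc(a, 'argmax', axis=axis, out=out, **kwds)
    return bound(*args, **kwds)
ValueError: attempt to get argmax of an empty sequence
```

View pics/l1.png

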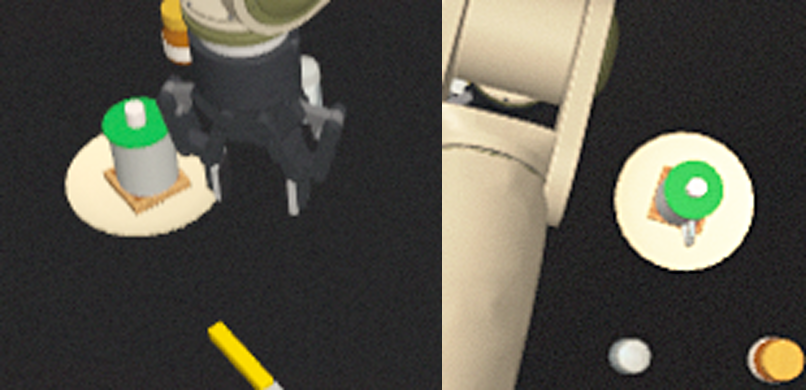

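The lid is seated: the top view shows it centred on the mug at about (692,190) in the picture. Next is the spreader. The tool's closing line goes to yaw −15.5° to stay within joint 6's range.

drive_tool:
  commands: "0.02 0.02 -0.03 0 0 -0.148 60;0.03 0.02 -0.03 0 0 -0.148 60;0.03 0.02 -0.03 0 0 -0.148 60;0.03 0.02 -0.03 0 0 -0.148 60;0.03 0.02 -0.03 0 0 -0.148 60;0.03 0.02 -0.03 0 0 -0.148 60;0.03 0.02 -0.03 0 0 -0.148 60;0.03 0.02 -0.03 0 0 -0.148 60;0.03 0.02 -0.03 0 0 -0.148 60;0.03 0.02 -0.03 0 0 -0.148 50;0.03 0.02 -0.03 0 0 -0.148 50;0.03 0.02 -0.03 0 0 -0.148 50;0.03 0.02 -0.03 0 0 -0.148 50;0.03 0.02 -0.03 0 0 -0.148 50;0.03 0.02 -0.03 0 0 -0.148 50;0.03 0 -0.03 0 0 -0.148 50;0.03 0 -0.03 0 0 -0.148 50;0.02 0 -0.03 0 0 -0.148 50;0 0 -0.03 0 0 -0.148 50;0 0 0 0 0 0 50"

```text
time_s: 25.57
eef_pos: [696.9, 1.4, 95.4]
ee_rot: [-0.0, 0.798, 0.603, -0.0]
force: [0.4, 0.2, -0.4]
grip_width: 0.496
grip_force: 0.0
```

```bash
cat > st.py <<'E'
from h import *
s=sense();y=R.from_quat(s["ee_rot"],scalar_first=True).as_matrix()[:,1];print(s["eef_pos"].round(1),np.degrees(np.arctan2(y[1],y[0])).round(2),s["joints"].round(2),round(s["grip_width"],3))
E
python3 st.py
```

```text
[696.9   1.4  95.4] -15.8 [-0.17  0.81  1.05 -0.    1.29  0.11] 0.496
```

drive_tool:
  commands: "0.01 0.01 -0.3 0 0 0 45;0 0 -0.3 0 0 0 45;0 0 -0.2 0 0 0 45;0 0 -0.07 0 0 0 45;0 0 -0.03 0 0 0 45;0 0 0 0 0 0 45;0 0 0 0 0 0 45"

```text
time_s: 26.15
eef_pos: [699.2, 3.5, 7.8]
ee_rot: [0.001, 0.796, 0.606, 0.001]
force: [0.4, -1.0, -0.3]
grip_width: 0.448
grip_force: 0.0
```

drive_tool:
  commands: "0 0 -0.02 0 0 0 45;0 0 0 0 0 0 45;0 0 0 0 0 0 35;0 0 0 0 0 0 25;0 0 0 0 0 0 15;0 0 0 0 0 0 8;0 0 0 0 0 0 8;0 0 0 0 0 0 8;0 0 0 0 0 0 8"
  force: 25

```text
time_s: 26.9
eef_pos: [698.4, 4.0, 4.4]
ee_rot: [0.0, 0.796, 0.606, 0.0]
force: [-0.8, -0.4, 3.6]
grip_width: 0.151
grip_force: 24.7
```

```bash
python3 st.py
```

```text
[698.4   4.    4.4] -15.46 [-0.16  0.91  1.11  0.    1.12  0.11] 0.151
```

drive_tool:
  commands: "0 0 0.1 0 0 0 8;0 0 0.2 0 0 0 8;0 0 0.3 0 0 0 8;-0.05 0.2 0 0 0 0.139 8;-0.05 0.2 0 0 0 0.139 8;-0.05 0.2 0 0 0 0.139 8;-0.05 0.2 0 0 0 0.139 8;-0.05 0.2 0 0 0 0.139 8;-0.05 0.21 0 0 0 0.139 8;-0.05 0.21 0 0 0 0.139 8;-0.05 0.21 0 0 0 0.139 8;-0.05 0.21 0 0 0 0.139 8;-0.05 0.21 0 0 0 0.139 8;-0.05 0.22 0 0 0 0.139 8;-0.06 0.22 0 0 0 0.139 8;-0.06 0.22 0 0 0 0.139 8;-0.06 0.22 0 0 0 0.139 8;-0.06 0.22 0 0 0 0.139 8;0 0 0 0 0 0 8;0 0 0 0 0 0 8"

```text
time_s: 28.57
eef_pos: [618.8, 319.8, 64.2]
ee_rot: [0.0, 0.101, 0.995, -0.0]
force: [-0.3, -0.4, -0.6]
grip_width: 0.149
grip_force: 24.5
```

```bash
cat >> st.py <<'E'
S=capture("scene"); T=capture("top")
def ax(p,roi,lo,hi,z):
    x0,y0,x1,y1=roi;k=cv2.inRange(cv2.cvtColor(p["pixels"][y0:y1,x0:x1],cv2.COLOR_BGR2HSV),np.array(lo),np.array(hi));ys,xs=np.nonzero(k)
    if len(xs)<15: return None
    W=np.array([w(p,(x+x0,y+y0),z)[:2] for x,y in zip(xs,ys)]);c=W.mean(0);d=np.linalg.svd(W-c)[2][0];return len(xs),c.round(1),np.degrees(np.arctan2(d[1],d[0])).round(1)
E
python3 - <<'E'
exec(open("st.py").read())
z=s["eef_pos"][2]-4.4+8
print(ax(S,(280,180,420,350),(24,150,120),(34,255,255),z),ax(T,(110,100,260,250),(25,200,120),(34,255,255),z))
E
```

```text
[618.8 319.8  64.2] 78.4 [ 0.31  0.84  1.08 -0.    1.23 -1.06] 0.149
(299, array([653.5, 314.3]), np.float64(-9.3)) (23, array([675. , 306.7]), np.float64(174.4))
```

drive_tool:
  commands: "0 -0.02 -0.25 0 0 0 8;0 0 -0.15 0 0 0 8;0 0 -0.07 0 0 0 8;0 0 -0.03 0 0 0 8;0 0 0 0 0 0 8;0 0 -0.01 0 0 0 8;0 0 0 0 0 0 8;0 0 0 0 0 0 8"

```text
time_s: 29.33
eef_pos: [619.7, 317.1, 13.9]
ee_rot: [0.001, 0.101, 0.995, 0.0]
force: [-0.7, 0.5, -0.6]
grip_width: 0.151
grip_force: 24.5
```

drive_tool:
  commands: "0 0 -0.01 0 0 0 8;0 0 0 0 0 0 8;0 0 0 0 0 0 8"

```text
time_s: 29.58
eef_pos: [619.5, 317.1, 12.4]
ee_rot: [0.0, 0.101, 0.995, 0.0]
force: [0.1, 0.1, 1.8]
grip_width: 0.151
grip_force: 24.6
```

drive_tool:
  commands: "0 0 0 0 0 0 20;0 0 0 0 0 0 26;0 0 0 0 0 0 35;0 0 0 0 0 0 35;0 0 0.05 0 0 0 35;0 0 0.2 0 0 0 35;0 0 0.4 0 0 0 35;0 0 0.2 0 0 0 45;-0.2 0.03 0 0 0 -0.144 45;-0.2 0.03 0 0 0 -0.144 45;-0.2 0.03 0 0 0 -0.144 45;-0.2 0.03 0 0 0 -0.144 45;-0.2 0.03 0 0 0 -0.144 45;-0.2 0.03 0 0 0 -0.144 45;-0.2 0.03 0 0 0 -0.144 45;-0.2 0.03 0 0 0 -0.144 45;-0.2 0.03 0 0 0 -0.144 45;-0.2 0.03 0 0 0 -0.144 45;-0.1 0 0 0 0 -0.144 45;0 0 0 0 0 0 45"

```text
time_s: 31.25
eef_pos: [407.6, 347.3, 97.5]
ee_rot: [-0.0, 0.663, 0.749, -0.0]
force: [0.3, 0.2, 0.0]
grip_width: 0.452
grip_force: 0.0
```

Run:
```python
exec(open("st.py").read())
c=ax(S,(280,220,440,350),(24,170,120),(34,255,255),14);t=ax(T,(130,110,230,220),(24,200,120),(34,255,255),20)
print("spreader handle",c,t)
tr=np.array([608.4,265.2]);a=np.radians(-11.6);X=np.array([np.cos(a),np.sin(a)]);Y=np.array([-X[1],X[0]])
print("expected handle",tr+54*Y+26.5*X)
for q in(c,t):
    if q: print("mid in tray",((q[1]-26.5*X-tr)@X).round(1),((q[1]-tr)@Y).round(1))
# tray in scene: ridge line via predicted corners
print("spoon",ax(S,(395,230,475,275),(100,150,100),(120,255,255),6),ax(T,(110,225,180,260),(100,150,100),(120,255,255),10))
```

```text
[407.6 347.3  97.5] 6.94 [0.49 0.47 1.63 0.   1.04 0.37] 0.452
spreader handle (302, array([650.4, 312.1]), np.float64(-11.3)) (113, array([649.8, 311.6]), np.float64(168.2))
expected handle [645.21695186 312.76849857]
mid in tray 5.2 54.4
mid in tray 4.7 53.8
spoon (310, array([413.3, 325.1]), np.float64(96.8)) (152, array([413.5, 324.1]), np.float64(-83.1))
```

drive_tool:
  commands: "0.03 0 -0.3 0 0 0 45;0 0 -0.3 0 0 0 45;0 0 -0.2 0 0 0 45;0 0 -0.09 0 0 0 45;0 0 -0.04 0 0 0 45;0 0 0 0 0 0 45;0 0 0 0 0 0 45;0 0 0 0 0 0 35;0 0 0 0 0 0 25;0 0 0 0 0 0 15;0 0 0 0 0 0 6;0 0 0 0 0 0 6;0 0 0 0 0 0 6;0 0 0 0 0 0 6"
  force: 25

```text
time_s: 32.52
eef_pos: [412.6, 347.2, 4.7]
ee_rot: [0.0, 0.662, 0.75, 0.0]
force: [-1.8, -0.0, 6.5]
grip_width: 0.125
grip_force: 24.7
```

```bash
python3 st.py
```

```text
[412.6 347.2   4.7] 7.1 [ 0.48  0.62  1.68 -0.    0.84  0.36] 0.125
```

drive_tool:
  commands: "0 0 0.1 0 0 0 6;0 0 0.25 0 0 0 6;0 0 0.35 0 0 0 6;0.17 -0.07 0 0 0 0.144 6;0.17 -0.07 0 0 0 0.144 6;0.17 -0.07 0 0 0 0.144 6;0.17 -0.07 0 0 0 0.144 6;0.18 -0.07 0 0 0 0.144 6;0.18 -0.08 0 0 0 0.144 6;0.18 -0.08 0 0 0 0.144 6;0.18 -0.08 0 0 0 0.144 6;0.18 -0.08 0 0 0 0.144 6;0.18 -0.08 0 0 0 0.144 6;0.2 -0.07 0 0 0 0.144 6;0 0 0 0 0 0 6;0 0 0 0 0 0 6;0 0 0 0 0 0 6"

```text
time_s: 34.03
eef_pos: [607.6, 265.3, 74.1]
ee_rot: [-0.0, 0.102, 0.995, -0.0]
force: [0.2, 1.3, -1.0]
grip_width: 0.126
grip_force: 24.5
```

Run:
```python
exec(open("st.py").read())
z=s["eef_pos"][2]-4.7+8
a=np.radians(-11.6);X=np.array([np.cos(a),np.sin(a)])
c=ax(S,(250,150,430,350),(100,150,100),(120,255,255),z);print(c,"expected",s["eef_pos"][:2]+22.5*X)
```

```text
[607.6 265.3  74.1] 78.28 [ 0.24  0.75  1.21  0.    1.18 -1.13] 0.126
(197, array([641.6, 259.8]), np.float64(-9.2)) expected [629.64574623 260.74379451]
```

drive_tool:
  commands: "0 0 -0.3 0 0 0 6;0 0 -0.18 0 0 0 6;0 0 -0.08 0 0 0 6;0 0 -0.03 0 0 0 6;0 0 0 0 0 0 6;0 0 -0.01 0 0 0 6;0 0 0 0 0 0 6;0 0 0 0 0 0 6"

```text
time_s: 34.8
eef_pos: [608.7, 265.1, 15.0]
ee_rot: [0.001, 0.101, 0.995, 0.0]
force: [-0.2, 0.1, -0.1]
grip_width: 0.125
grip_force: 24.5
```

drive_tool:
  commands: "0 0 -0.01 0 0 0 6;0 0 0 0 0 0 6;0 0 -0.01 0 0 0 6;0 0 0 0 0 0 6;0 0 0 0 0 0 6"

```text
time_s: 35.22
eef_pos: [608.4, 265.0, 12.8]
ee_rot: [0.0, 0.101, 0.995, 0.0]
force: [-2.3, -0.8, 6.1]
grip_width: 0.129
grip_force: 25.1
```

Contact. Release, retreat, verify.

drive_tool:
  commands: "0 0 0 0 0 0 17;0 0 0 0 0 0 24;0 0 0 0 0 0 33;0 0 0 0 0 0 33;0 0 0.05 0 0 0 33;0 0 0.2 0 0 0 33;0 0 0.4 0 0 0 33;0 0 0.4 0 0 0 33;-0.3 0 0.2 0 0 0 33;-0.4 0 0 0 0 0 33;-0.4 0 0 0 0 0 33;-0.4 0 0 0 0 0 33;-0.4 0 0 0 0 0 33;-0.2 0 0 0 0 0 33;0 0 0 0 0 0 33;0 0 0 0 0 0 33"

```text
time_s: 36.55
eef_pos: [398.2, 265.2, 137.8]
ee_rot: [0.001, 0.101, 0.995, 0.0]
force: [0.2, 0.2, 0.5]
grip_width: 0.332
grip_force: 0.0
```

Run:
```python
exec(open("st.py").read())
tr=np.array([608.4,265.2]);a=np.radians(-11.6);X=np.array([np.cos(a),np.sin(a)]);Y=np.array([-X[1],X[0]])
for n,k,lo,hi in(("spread",26.5,(24,170,120),(34,255,255)),("spoon",22.5,(100,150,100),(120,255,255))):
  for p,r in((S,(290,230,430,350)),(T,(130,125,230,215))):
    q=ax(p,r,lo,hi,16 if p is S else 20)
    if q: print(n,q,"mid in tray",((q[1]-k*X-tr)@X).round(1),((q[1]-tr)@Y).round(1))
for p,n in((T,"T"),(S,"S")):
  for o,z in(("shaker_mid",30),("jar_mid",30),("chopsticks_mid",12)): print(n,o,[(w(p,b["position"],z)[:2].round(),round(b["confidence"],2)) for b in boxes_of(p,o)][:2])
c,st=blob(S,(130,100,240,200),(45,100,40),(80,255,255));print("lid",c,st)
```

```text
[398.2 265.2 137.8] 78.41 [ 0.34  0.31  1.76 -0.    1.08 -1.03] 0.332
spread (303, array([651.6, 312.4]), np.float64(-11.4)) mid in tray 6.3 54.9
spread (124, array([649.9, 312.2]), np.float64(168.2)) mid in tray 4.7 54.4
spoon (225, array([633.9, 261.9]), np.float64(-11.8)) mid in tray 3.1 1.9
spoon (110, array([632.4, 260.7]), np.float64(168.5)) mid in tray 1.9 0.4
T shaker_mid [(array([ 414., -174.]), 0.73)]
T jar_mid [(array([ 405., -326.]), 0.59), (array([582., 208.]), 0.58)]
T chopsticks_mid [(array([591., 214.]), 0.59), (array([ 422., -332.]), 0.34)]
S shaker_mid [(array([ 409., -159.]), 0.55)]
S jar_mid []
S chopsticks_mid []
lid [182.11594203 167.36231884] [ 39  57  27  20 345]
```

All the pieces are in place and within tolerance, so I'm handing in.

```bash
python3 -c "
from rig import *
print(finish_job())"
```

```text
the job is handed in; nothing more can be done
None
```

I handed in the job at about 37 s. The coaster, mug and lid are stacked on the plate, and the spreader and spoon are measured within about 7 mm of the middle of their lanes. The neighbours look unmoved, and no verdict came back.

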